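Put the clamp block away in the red tilt-out bin

TASK

Put the loose aluminium clamp block away in the red tilt-out bin: tip the red bin wide open by its tab, put the block inside, and push the bin back until it clicks fully shut. Leave the blue and yellow bins shut and do not disturb the collar, the pulley or the yellow screwdriver.

Things in the scene. Friction and masses are not known exactly. Their poses are not given: they have to be found in the camera images.
- red_module: fixed grey housing of the RED bin, 84 wide, 90 deep, 118 mm high. Origin: mid-width on its underside (9.5 mm above the bench), straight below the bin's pivot line, which lies 12 mm up along y. x points into the housing (away from the user), y left, z up. Roof: top 118 mm up, from x = 10 to 92 mm, with a steel catch barrel (14 mm wide, 9 mm high) on it at x = 15, y = +35.5 mm
- bin_base: fixed aluminium base, 112x268x6 mm with 55 mm high end cheeks, carrying three alike modules side by side 86 mm apart, in any order (red, blue, yellow bin); origin on its underside (3.5 mm above the bench) below the middle module's pivot line, axes as the modules'
- bin_red (a joint): tilt of the red bin, rad: 0 = shut (front upright), grows as its top tips out towards the user (module -x), stop at 0.70. A roller catch holds it shut: about 5 N at the tab frees it. Past 0.5 it stays open; let go below 0.4 it falls back and stops ajar on the roller at 0.18. To shut it, push the front by the tab with about 5 N; past 0.08 it snaps to 0
- red_tab (a point): middle of the red bin's finger tab, moving with the bin, 118 mm from the pivot line. The tab (42 mm wide, 4 mm thick) continues the front panel upwards to 126 mm from the pivot, so shut it ends 138 mm above the module's origin, 20 mm above the roof: a finger set down behind it, over the roof, can draw it forward. Rear face of tab and panel: in the plane through the pivot line
- red_inside (a point): point inside the red bin, tilting with it; shut, it lies 25 mm behind and 35 mm above the pivot line; x into the housing, y left, z up the panel. Bin inside: 70 mm wide, open top. At 0.70 the mouth is out in front: from the panel's top edge (64 mm before the pivot line, 76 mm above it; tab's end 81 before, 96 above) to the rear wall's edge (12 mm behind, 97 above)
- bin_blue (a joint): tilt of the blue bin, like the red one; to stay shut (0)
- bin_yellow (a joint): tilt of the yellow bin, like the red one; to stay shut (0)
- block_center (a point): centre (half-way up, 10 mm above the bench at the start) of the loose aluminium clamp block with two bores, 24 (its x) x 46 (its y) x 20 (z) mm, 60 to 130 g, lying on the bench in front of the bins; grasp it across the 24 mm
- collar: bystander: small steel shaft collar 28 mm across, 11 mm high, lying flat; origin under its centre
- pulley: bystander: pale toothed pulley 27 mm across, 12 mm high; origin under its centre
- driver_yellow: bystander: yellow screwdriver 20x164x20 mm lying on the bench at the right; origin under its middle
- clamp_block: the clamp block itself; origin under its centre (see block_center), axes as there
Mind the look-alikes: they are no part of the job. What is shaped like the clamp_block but black is not meant.

How it is judged (in metres and radians):
On the way, in this order (a step that is already met when the one before it is completed fails the run):
1. the red bin is tipped wide open (at least 0.5 of its 0.70 rad) (value of joint bin_red above 0.5 rad), for 0.2 s.
2. the block lies in the open red bin, let go (x of block_center in the frame of red_inside between -0.027 and 0.05 m and y of block_center in the frame of red_inside between -0.036 and 0.036 m and z of block_center in the frame of red_inside between -0.04 and 0.05 m and value of joint bin_red above 0.35 rad and contact force between the fingers and clamp_block below 0.05 N), for 0.2 s.
At the end, for the whole second after the job is handed in: The block lies at rest inside the red bin, and the red bin is clicked shut (within 0.03 rad of fully home); the blue and yellow bins are shut too (within 0.03 rad) (x of block_center in the frame of red_inside between -0.027 and 0.05 m and y of block_center in the frame of red_inside between -0.036 and 0.036 m and z of block_center in the frame of red_inside between -0.04 and 0.05 m and value of joint each of bin_red, bin_blue, bin_yellow below 0.03 rad and linear speed of clamp_block below 0.02 m/s); the robot touches nothing.
It fails at once if the blue bin is tipped open (more than 0.25 rad) (value of joint bin_blue above 0.25 rad).
It fails at once if the yellow bin is tipped open (more than 0.25 rad) (value of joint bin_yellow above 0.25 rad).
It fails at once if the collar is disturbed (shifted more than 30 mm) (distance of collar from where it was at the start of the episode above 0.03 m).
It fails at once if the pulley is disturbed (shifted more than 30 mm) (distance of pulley from where it was at the start of the episode above 0.03 m).
It fails at once if the screwdriver is disturbed (shifted more than 30 mm) (distance of driver_yellow from where it was at the start of the episode above 0.03 m).
It also fails if it takes over 56 s, if anything falls off the work surface, if the arm or the gripper's body presses on something with over 40 N, if the wrist force passes 120 N, or if a joint passes its speed limit or range.

ROBOT

A 7-joint arm with a two-finger parallel gripper is mounted at the origin on a cart in front of the work surface, level with it; the furniture and walls round the work are solid. World frame = base frame: x ahead of the robot, y to its left, z up, the work surface at z = 0. Lengths are in mm, angles in rad, forces in N, time in s.
With the tool pointing down it reaches from about 400 to 875 mm from the base axis. Payload 4.4 kg.
Tool frame: the origin (TCP) lies at the very end of the fingers, on their centre line; the grasp point (between the pads) lies 19 mm behind it; z points along the fingers, y is the line along which they close (so a half turn about z gives the same grasp; the last joint's range is limited). The gripper opens to 85 mm and grips with 20 to 120 N. Pads are 22 mm wide; open, the fingers measure 114 mm over their backs; the gripper's body (76 mm by 85 mm) begins 54 mm behind the grasp point. The pads swing forward as they close: fully open they stand 13 mm farther back than shut.
Start: joints at [-1.208, 0.628, 0.038, 1.517, -0.027, 0.996, -0.02], TCP at [270.236, 591.177, 231.313] pointing down, gripper open.
Joint ranges: [-3.06, 3.06], [-0.37, 2.12], [-1.25, 1.32], [0.18, 2.47], [-1.1, 4.24], [0.23, 1.98], [-2.94, 2.94]. Speed limits (rad/s): [2.57, 2.57, 3.14, 3.14, 3.14, 3.14, 3.14].

INTERFACE

Orientations are given as [roll, pitch, yaw] about the fixed x, y, z axes, in that order (R = Rz(yaw) Ry(pitch) Rx(roll)).
In Python, from cell import monitor, viewer, workorder gives the robot as it stands.
- The arm moves only by the tool arm_command, never from a script. Its argument "series" is one flat list of numbers, 5 for each row, row after row: the opening in per cent of the stroke, from 0 (shut) to 100 (fully open), then the shift along the tool's x, y, z in cm, then the turn about the tool's z in degrees. In form: [claw, x, y, z, roll, claw, x, y, z, roll, ...]. A call has exactly 5 rows; each row is the pose to reach, as a shift and turn from the pose commanded when the call began, along the tool's axes at that moment; what a row does not reach only later rows make up. A row lasts 1/12 s, in which the tool goes at most 41.7 mm and 7.16 degrees, less where a joint would pass 70% of its speed; a pose out of reach is approached as far as the arm can. A call with a gripper value outside its range is refused whole. The fingers move at their own pace and stop on an object; the grip force is fixed at half the most. Time passes only in rows, so rows that repeat a pose let the fingers close, or fill a call up. It gives the time, the measured TCP pose, the force, the opening and the grip force at its end, in the units of the state.
- monitor.read_state(): the state, without advancing time (a new reading comes with each control period).
- viewer.get_image(name): name is "scene" or "top" or "wrist"; returns (picture, depth): 400x640x3 uint8, red, green, blue; 400x640 float32, mm along the optical axis (not along the pixel's ray), 0 where there is no reading.
- viewer.camera_model(name): a dict with "mtx" (3x3 intrinsics, pixels), "R" (3x3) and "t" (3): a world point X has camera coordinates R X + t. Camera axes: x right, y down, z forward; pixel columns grow to the right and rows downward; lengths in mm; the calibration is good to about 2 mm. A picture is of the moment at which its call begins: read the wrist's pose just before it. camera_model takes no time and is no camera call; for the wrist camera it gives the pose at the moment of the call.
- workorder.finish_job(): hands the job in; it is judged then, once.
The state is a dict: "clock": time; "qpos": joint angles; "qd": joint speeds; "tau": joint torques, N m; "eef_pos": TCP position; "tool_rot": TCP orientation; "force": force on the tool from outside, world axes, zero at the start; "torque": the same for the moment, N m; "width": finger opening in mm; "gripper_force": force on a finger pad.
Only numpy, scipy, OpenCV 4.12 (cv2) and the standard library are available. Lean on these libraries where they do the work, as an engineer would, in place of code of your own. Each camera call takes 0.05 s, during which the arm holds its last target. There are 200 camera calls.

## Working session

There is one attempt and no reset: what is moved stays moved. The work goes in short steps, Python scripts to look and compute and a tool call to move; the robot and the scene stay as the last step left them, time stands still between calls to the robot, and variables do not carry over. Pictures are saved under pics/ and viewed, at most 10 in all, crops included, and the job is handed in when it is done.

Besides the shell and the picture viewer there is one more tool, called after "Request:" in YAML: its name, and indented under it one key for each argument. arm_command: Moves the arm, as the interface text tells. Its arguments: {"type":"object","properties":{"series":{"type":"array","items":{"type":"number"}}},"required":["series"]}

```bash
mkdir -p pics
python3 - <<'E'
from cell import monitor, viewer, workorder
import cv2, numpy as np
s=monitor.read_state(); print({k:s[k] for k in('clock','eef_pos','tool_rot','width')})
for n in('scene','top'):
    p,d=viewer.get_image(n); m=viewer.camera_model(n)
    cv2.imwrite(f'pics/{n}0.png',p[...,::-1]); np.savez(f'pics/{n}0.npz',p=p,d=d,**m)
    print(n,m)
E
```

```text
{'clock': 0.0, 'eef_pos': array([269.93197478, 590.58796599, 230.39622793]), 'tool_rot': array([-3.13966175e+00,  1.96968657e-05,  2.71282719e+00]), 'width': 85.71793252404976}
scene {'mtx': array([[475.7110312 ,   0.        , 320.87564912],
       [  0.        , 475.7110312 , 200.78530104],
       [  0.        ,   0.        ,   1.        ]]), 'R': array([[ 0.51173699, -0.85883722, -0.02288854],
       [-0.47260956, -0.2591558 , -0.84230545],
       [ 0.71747158,  0.4418562 , -0.53851429]]), 't': array([-382.90772392,  343.24889509,  701.29632986])}
top {'mtx': array([[516.98937916,   0.        , 309.96589917],
       [  0.        , 516.98937916, 194.06365782],
       [  0.        ,   0.        ,   1.        ]]), 'R': array([[ 0.02144236, -0.99949892,  0.02328377],
       [-0.99803184, -0.022772  , -0.05842841],
       [ 0.05892935, -0.0219851 , -0.99802003]]), 't': array([-141.80302033,  569.13309609, 1113.45785342])}
```

View pics/scene0.png

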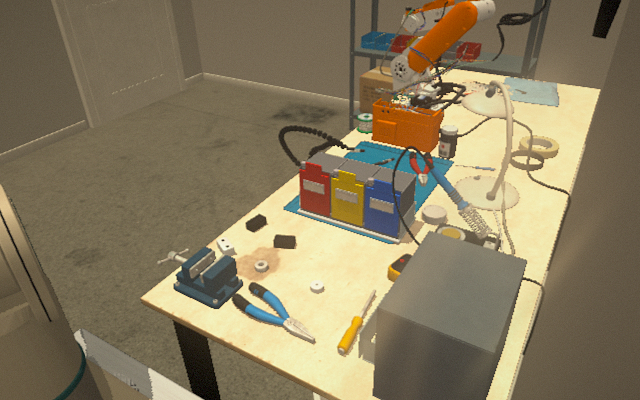

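View pics/top0.png

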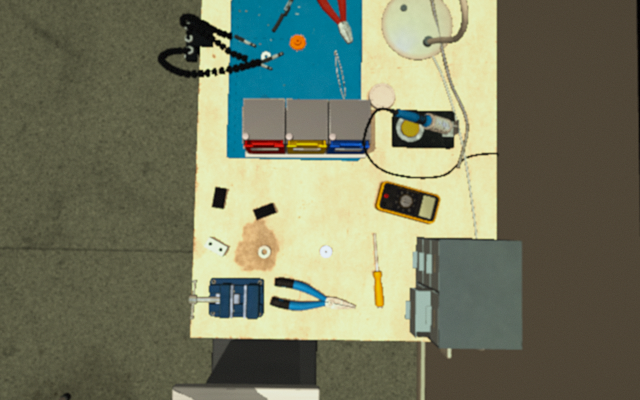

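The top view shows three block-shaped candidates: pale metallic at (218,245) and two black ones at (220,197) and (265,211). The pale one with two bores fits aluminium. The red bin is the left module, with its tab at about (264,146). The collar is at (264,252), the pulley at (326,252) and the screwdriver at (378,270). I'll confirm the block in an enlarged crop and measure it.

```bash
cat > h.py <<'E'
import numpy as np, cv2
def cloud(d,m):
    v,u=np.indices(d.shape); K=m['mtx']
    c=np.stack([(u-K[0,2])/K[0,0]*d,(v-K[1,2])/K[1,1]*d,d],-1)
    return (c-m['t'])@m['R']          # world points
def ray(uv,m,z):
    r=m['R'].T@np.linalg.solve(m['mtx'],[uv[0],uv[1],1.]); o=-m['R'].T@m['t']
    return o+r*(z-o[2])/r[2]
def rect(mask,m,z):
    c=max(cv2.findContours(mask.astype(np.uint8),0,2)[0],key=cv2.contourArea)
    P=np.array([ray(q[0],m,z)[:2] for q in c],np.float32)
    return cv2.minAreaRect(P), cv2.boxPoints(cv2.minAreaRect(P))
E
python3 - <<'E'
from h import *
np.set_printoptions(precision=1,suppress=True)
m=dict(np.load('pics/top0.npz')); p,d=m['p'],m['d']; W=cloud(d,m)
print('bench z',np.median(W[200:235,300:360,2]))
hsv=cv2.cvtColor(p,cv2.COLOR_RGB2HSV)
for y in range(238,254,2): print([tuple(p[y,x]) .__str__().replace('np.uint8','') for x in (205,212,218,224,231)]) if y==244 else 0
sub=np.zeros(d.shape,bool); sub[228:262,200:236]=1
blk=sub&(W[...,2]>8)&(W[...,2]<35); print('block',blk.sum(),np.median(W[blk],0)); print(rect(blk,m,20))
sub[:]=0; sub[90:165,235:380]=1
roof=sub&(abs(W[...,2]-127.5)<5); print('roof',roof.sum(),np.median(W[roof],0)); print(rect(roof,m,127.5))
red=(((hsv[...,0]<8)|(hsv[...,0]>172))&(hsv[...,1]>150)&(hsv[...,2]>60)&sub); print('red',red.sum()); 
R=W[red]; t=R[R[:,2]>138]; print('tab top',len(t),t.mean(0),t.min(0),t.max(0))
for n,(a,b) in {'collar':((264,252),0),'pulley':((326,252),0)}.items(): print(n,ray(a,m,11))
a=cv2.resize(p[180:275,185:345],None,fx=5,fy=5,interpolation=2); cv2.imwrite('pics/crop.png',a[...,::-1])
E
```

```text
bench z -0.8802691097897277
['((228), (237), (213))', '((201), (218), (187))', '((233), (241), (220))', '((152), (141), (108))', '((232), (235), (184))']
block 252 [453.   74.1  19.6]
(((453.3891296386719, 73.93460083007812), (46.57936096191406, 24.99070167541504), 62.275272369384766), array([[431.5,  59.1],
       [453.6,  47.5],
       [475.3,  88.7],
       [453.2, 100.4]], dtype=float32))
roof 5052 [ 714.4 -114.5  126.6]
(((707.0933227539062, -114.96218872070312), (96.57907104492188, 253.5927276611328), 0.845506489276886), array([[ 656.9,   11.1],
       [ 660.7, -242.5],
       [ 757.2, -241. ],
       [ 753.5,   12.5]], dtype=float32))
red 403
tab top 65 [655.5 -33.  176.4] [ 505.4 -104.3  140.1] [ 663.1  -11.  1147.8]
collar [443.5 -31.6  11. ]
pulley [ 446.3 -167.2   11. ]
```

View pics/crop.png

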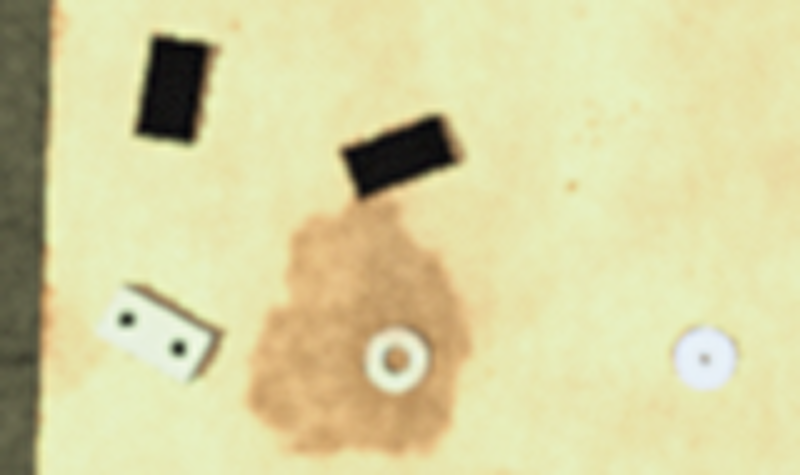

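The crop confirms it: the pale block with two dark bores, at crop (160,333) = top (217,246.6), is the clamp block. The other two at (172,90) and (400,157) are black and so not meant. Next I'll refine the tab and vise numbers and work out the first move.

```bash
cat >> h.py <<'E'
from scipy.spatial.transform import Rotation as Ro
def plan(s,x,y,z,yaw):
    R=Ro.from_euler('xyz',s['tool_rot']).as_matrix()
    sh=R.T@(np.array([x,y,z])-s['eef_pos'])/10
    t=-(yaw-np.degrees(s['tool_rot'][2])+180)%360-180 if 0 else -((yaw-np.degrees(s['tool_rot'][2])+180)%360-180)
    print('shift cm',sh.round(2),'roll',round(t,1),'rows',round(max(np.linalg.norm(sh)/4.17,abs(t)/7.16),1))
E
python3 - <<'E'
from h import *; from cell import monitor
np.set_printoptions(precision=1,suppress=True)
m=dict(np.load('pics/top0.npz')); W=cloud(m['d'],m); p=m['p']
hsv=cv2.cvtColor(p,cv2.COLOR_RGB2HSV)
sub=np.zeros(m['d'].shape,bool); sub[130:160,240:290]=1
red=sub&((hsv[...,0]<8)|(hsv[...,0]>172))&(hsv[...,1]>130)
R=W[red&(W[...,2]>141)&(W[...,2]<156)]; print('tab',len(R),np.median(R,0),np.percentile(R,[3,97],0))
roofp=W[(W[...,2]>124)&(W[...,2]<130)&(W[...,0]>600)&(W[...,0]<800)]
print('roof pct',np.percentile(roofp,[0.5,99.5],0))
b=sub*0==1; 
for c in range(244,292,4): print(c,[int(round(W[r,c,2])) for r in range(134,160,2)],W[146,c,0].round())
v=W[270:322,188:268].reshape(-1,3); v=v[(v[:,2]>25)&(v[:,2]<200)]; print('vise',v.min(0),v.max(0),'x max high',v[v[:,2]>60][:,0].max(initial=0))
s=monitor.read_state(); plan(s,675,-32,215,90.9)
E
```

```text
tab 62 [660.1 -30.7 145.5] [[658.2 -50.1 141.7]
 [662.8 -11.7 150.2]]
roof pct [[ 636.5 -558.5  124.1]
 [ 763.8   11.   129.9]]
244 [134, 133, 135, 121, 110, 112, 119, 59, 3, 1, 5, -2, 2] 659.0
248 [127, 133, 129, 73, 72, 73, 120, 102, 74, 47, 8, 8, 3] 659.0
252 [128, 127, 129, 29, 26, 151, 123, 103, 87, 49, 11, 10, 3] 659.0
256 [125, 128, 126, 28, 27, 144, 129, 106, 87, 46, 9, 10, 3] 659.0
260 [127, 127, 126, 25, 30, 147, 130, 103, 88, 45, 8, 5, -2] 659.0
264 [125, 129, 126, 27, 25, 150, 133, 103, 89, 46, 7, 13, 1] 658.0
268 [128, 129, 125, 23, 28, 142, 130, 106, 90, 51, 6, 8, 6] 659.0
272 [128, 124, 124, 26, 25, 148, 131, 108, 87, 48, 17, 6, -4] 659.0
276 [128, 127, 129, 29, 25, 24, 123, 107, 92, 51, 18, 10, 0] 660.0
280 [126, 128, 127, 26, 24, 22, 122, 106, 81, 49, 18, 5, 3] 661.0
284 [128, 122, 125, 120, 123, 117, 95, 66, 39, 38, 12, 9, 2] 665.0
288 [138, 137, 136, 132, 119, 118, 121, 108, 76, 52, 19, 5, 2] 661.0
vise [304.4 -30.   25.1] [383.2 120.2  79.6] x max high 379.20121911541924
shift cm [-62.7 -39.8   1.6] roll 64.5 rows 17.8
```

Pivot plane is at x ≈ 662 with the red tab centred at y ≈ -31. The block's long axis is at 62.3°. I'll transit above the bins with the fingers closing.

Request:
arm_command:
  series: [0,-3.4,-2.2,0,0,0,-6.8,-4.4,0,0,0,-10.3,-6.6,0,0,0,-13.8,-8.8,0,0,0,-17.3,-11,0,0]

```text
clock: 0.52
eef_pos: [382.3, 417.3, 231.0]
tool_rot: [-3.141, -0.0, 2.713]
force: [1.2, 1.2, -0.6]
width: 25.4
gripper_force: 0.0
```

Request:
arm_command:
  series: [0,-3.4,-2.2,0,0,0,-6.8,-4.4,0,0,0,-10.3,-6.6,0,0,0,-13.8,-8.8,0,0,0,-17.3,-11,0,0]

```text
clock: 0.93
eef_pos: [494.0, 245.3, 231.1]
tool_rot: [-3.141, -0.0, 2.713]
force: [-0.0, 0.2, 0.4]
width: -0.2
gripper_force: 0.0
```

Request:
arm_command:
  series: [0,-3.4,-2.2,0,0,0,-6.8,-4.4,0,0,0,-10.3,-6.6,0,0,0,-13.8,-8.8,0,0,0,-17.3,-11,0,0]

```text
clock: 1.35
eef_pos: [605.5, 73.4, 231.0]
tool_rot: [-3.141, -0.001, 2.713]
force: [0.6, 0.4, 0.4]
width: -0.1
gripper_force: 0.0
```

Run:
```python
from h import *; from cell import monitor
s=monitor.read_state(); print(s['clock'],s['eef_pos'],s['tool_rot'],s['width'],s['force']); plan(s,682,-31,190,90.9)
```

```text
1.35 [605.49393017  73.36853129 230.98119026] [-3.14131833e+00 -8.02005153e-04  2.71274576e+00] -0.10914716189690259 [0.6312102  0.4245433  0.37609216]
shift cm [-11.3   -6.31   4.09] roll 64.5 rows 9.0
```

Request:
arm_command:
  series: [0,-2.8,-1.6,0.8,7,0,-5.6,-3.2,1.6,14,0,-8.4,-4.8,2.4,21,0,-11.3,-6.3,3.2,28,0,-11.3,-6.3,4,35]

```text
clock: 1.77
eef_pos: [684.3, -38.0, 190.4]
tool_rot: [-3.141, 0.007, 2.088]
force: [0.1, -2.0, 0.8]
width: -0.0
gripper_force: 0.0
```

Request:
arm_command:
  series: [0,0,0,0,7,0,0,0,0,14,0,0,0,0,21,0,0,0,0,28,0,0,0,0,29.5]

```text
clock: 2.18
eef_pos: [681.2, -28.8, 190.6]
tool_rot: [-3.14, 0.0, 1.583]
force: [-0.4, -0.1, 0.9]
width: 0.0
gripper_force: 0.0
```

Run:
```python
from h import *; from cell import monitor,viewer
s=monitor.read_state(); print(s['clock'],s['eef_pos'],s['tool_rot']); plan(s,682,-31,134,90.9)
m=viewer.camera_model('wrist'); p,d=viewer.get_image('wrist'); cv2.imwrite('pics/w1.png',p[...,::-1]); np.savez('pics/w1.npz',p=p,d=d,**m)
```

```text
2.1833 [681.22764534 -28.78110853 190.55474187] [-3.14025592e+00  2.73666585e-04  1.58337093e+00]
shift cm [-0.22  0.08  5.66] roll -0.2 rows 1.4
```

View pics/w1.png

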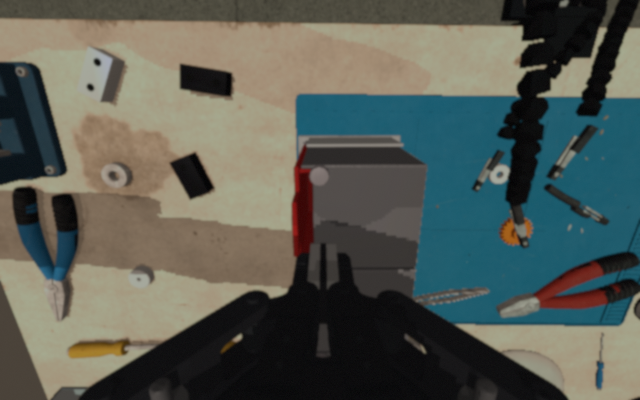

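The wrist view shows the red bin's front at (303,215) and its catch barrel at (318,176). The shut fingers at (325,250) sit behind the tab, over the roof. I'll measure the tab once more from this view.

Run:
```python
from h import *
np.set_printoptions(precision=1,suppress=True)
m=dict(np.load('pics/w1.npz')); W=cloud(m['d'],m); p=m['p']
hsv=cv2.cvtColor(p,cv2.COLOR_RGB2HSV)
sub=np.zeros(m['d'].shape,bool); sub[140:300,285:330]=1
red=sub&((hsv[...,0]<8)|(hsv[...,0]>172))&(hsv[...,1]>130)
R=W[red&(W[...,2]>136)&(W[...,2]<160)]; print('tab',len(R),np.median(R,0),np.percentile(R,[3,97],0))
for r in range(190,256,8): print(r,[(c,bool(red[r,c]),*W[r,c].round().astype(int)) for c in range(292,318,3)])
k=ray((319,176),m,136); print('barrel',k)
```

```text
tab 345 [661.5 -31.  146.8] [[659.5 -51.9 137.6]
 [663.  -12.9 148.2]]
190 [(292, False, np.int64(644), np.int64(-50), np.int64(0)), (295, True, np.int64(659), np.int64(-11), np.int64(124)), (298, True, np.int64(662), np.int64(-12), np.int64(122)), (301, True, np.int64(662), np.int64(-18), np.int64(102)), (304, True, np.int64(662), np.int64(-29), np.int64(67)), (307, True, np.int64(663), np.int64(-44), np.int64(18)), (310, True, np.int64(666), np.int64(-43), np.int64(20)), (313, False, np.int64(673), np.int64(-10), np.int64(127)), (316, False, np.int64(675), np.int64(-10), np.int64(128))]
198 [(292, False, np.int64(644), np.int64(-60), np.int64(0)), (295, True, np.int64(661), np.int64(-13), np.int64(137)), (298, True, np.int64(662), np.int64(-15), np.int64(133)), (301, True, np.int64(663), np.int64(-23), np.int64(106)), (304, True, np.int64(663), np.int64(-36), np.int64(70)), (307, True, np.int64(663), np.int64(-53), np.int64(21)), (310, True, np.int64(666), np.int64(-52), np.int64(21)), (313, False, np.int64(673), np.int64(-16), np.int64(127)), (316, False, np.int64(675), np.int64(-
[... 3043 characters left out ...]
(-18), np.int64(197)), (313, False, np.int64(675), np.int64(-19), np.int64(197)), (316, False, np.int64(677), np.int64(-18), np.int64(197))]
254 [(292, False, np.int64(642), np.int64(-135), np.int64(0)), (295, True, np.int64(661), np.int64(-52), np.int64(147)), (298, True, np.int64(663), np.int64(-53), np.int64(145)), (301, False, np.int64(669), np.int64(-22), np.int64(198)), (304, False, np.int64(671), np.int64(-22), np.int64(199)), (307, False, np.int64(672), np.int64(-22), np.int64(199)), (310, False, np.int64(674), np.int64(-18), np.int64(206)), (313, False, np.int64(676), np.int64(-18), np.int64(206)), (316, False, np.int64(677), np.int64(-18), np.int64(206))]
barrel [677.3   2.8 136. ]
```

Request:
arm_command:
  series: [0,-0.2,0.1,2,0,0,-0.2,0.1,4,0,0,-0.2,0.1,5,0,0,-0.2,0.1,5.6,0,0,-0.2,0.1,5.6,0]

```text
clock: 2.65
eef_pos: [681.7, -30.8, 133.8]
tool_rot: [-3.139, -0.0, 1.588]
force: [0.1, 0.4, -0.5]
width: 0.1
gripper_force: 0.0
```

Request:
arm_command:
  series: [0,0,-0.5,0,0,0,0,-1,0,0,0,0,-1.7,0,0,0,0,-2.4,0,0,0,0,-3.1,0,0]

```text
clock: 3.07
eef_pos: [650.2, -31.6, 135.9]
tool_rot: [-3.141, -0.0, 1.587]
force: [-0.2, 0.4, 0.1]
width: -0.1
gripper_force: 0.0
```

Request:
arm_command:
  series: [0,0,-0.9,0.6,0,0,0,-1.9,1.2,0,0,0,-2.9,1.8,0,0,0,-3.8,2.4,0,0,0,-4.4,2.7,0]

```text
clock: 3.48
eef_pos: [605.1, -32.2, 107.9]
tool_rot: [-3.139, -0.0, 1.587]
force: [1.2, 0.8, -1.1]
width: 0.1
gripper_force: 0.0
```

Run:
```python
from h import *; from cell import monitor,viewer
s=monitor.read_state(); print(s['clock'],s['eef_pos'],s['force'])
p,d=viewer.get_image('scene'); cv2.imwrite('pics/s1.png',cv2.resize(p[110:300,220:480],None,fx=3,fy=3)[...,::-1])
```

```text
3.4833 [605.09752724 -32.18274209 107.91979408] [ 1.1925941   0.75422209 -1.10493531]
```

View pics/s1.png

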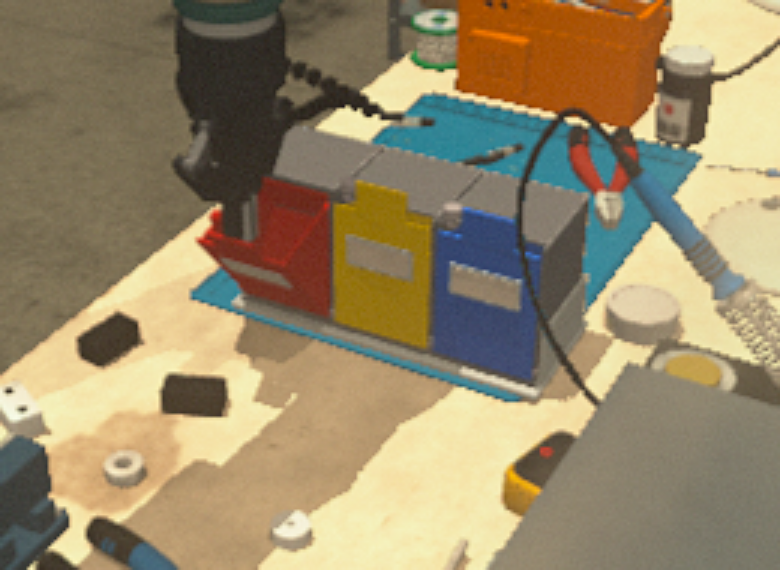

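The bin is tipped wide open at (265,245) in the crop, and the fingers sit just behind the tab. I'll rise out of it and head for the block.

Request:
arm_command:
  series: [0,0,0.3,-2,0,0,0,0.3,-5,0,0,0,0.3,-8,0,30,0,0.3,-8,7,55,0,0.3,-8,14]

```text
clock: 3.95
eef_pos: [612.2, -32.5, 191.2]
tool_rot: [3.137, -0.002, 1.337]
force: [-0.8, 0.6, -0.1]
width: 23.3
gripper_force: 0.0
```

Run:
```python
from h import *; from cell import monitor
s=monitor.read_state(); print(s['clock'],s['eef_pos'],s['force']); plan(s,453.4,73.9,110,62.3)
```

```text
3.95 [612.15946429 -32.4699875  191.24005364] [-0.77644264  0.57264588 -0.12586979]
shift cm [  6.66 -17.95   8.05] roll 14.3 rows 5.0
```

Request:
arm_command:
  series: [55,1.4,-3.8,1,5,55,2.8,-7.5,2.5,10,55,4.2,-11.2,4,14.3,55,5.6,-15,5.5,14.3,55,6.7,-18,7,14.3]

```text
clock: 4.37
eef_pos: [448.4, 75.0, 118.5]
tool_rot: [3.142, -0.001, 1.094]
force: [0.9, 0.9, -0.7]
width: 46.9
gripper_force: 0.0
```

Request:
arm_command:
  series: [55,0,0,0.5,0,55,0,0,0.5,0,55,0,0,0.5,0,55,0,0,0.5,0,55,0,0,0.5,0]

```text
clock: 4.78
eef_pos: [452.2, 73.1, 114.0]
tool_rot: [3.139, -0.001, 1.092]
force: [-1.1, 0.1, -0.2]
width: 46.9
gripper_force: 0.0
```

Run:
```python
from h import *; from cell import monitor,viewer
np.set_printoptions(precision=1,suppress=True)
s=monitor.read_state(); print(s['clock'],s['eef_pos'],s['tool_rot'],s['width'])
m=viewer.camera_model('wrist'); p,d=viewer.get_image('wrist'); W=cloud(d,m)
blk=(W[...,2]>14)&(W[...,2]<25)&(np.hypot(W[...,0]-453,W[...,1]-74)<40)&(p.max(-1)>90)
print(blk.sum(),rect(blk,m,20)); cv2.imwrite('pics/w2.png',p[...,::-1])
plan(s,453.4,73.9,3,62.3)
```

```text
4.7833 [452.2  73.1 114. ] [ 3.1 -0.   1.1] 46.889348743745956
1400 (((453.67132568359375, 72.73699951171875), (46.874176025390625, 23.55613136291504), 61.849300384521484), array([[432.2,  57.6],
       [453. ,  46.5],
       [475.1,  87.8],
       [454.3,  99. ]], dtype=float32))
shift cm [ 0.1  0.  11.1] roll 0.2 rows 2.7
```

View pics/w2.png

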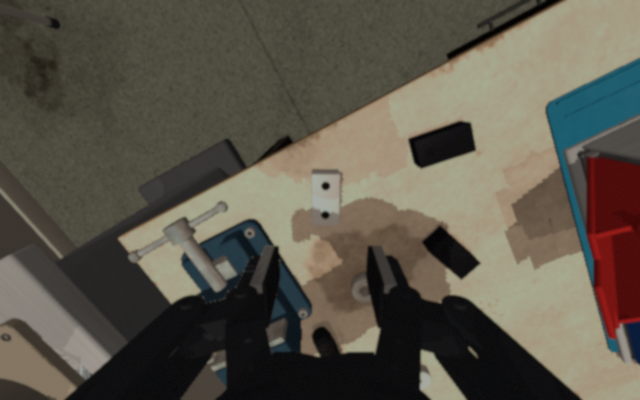

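The block is at (326,195) in the wrist view, between and ahead of the open fingers. The second measurement agrees: (453.6, 73.0) at 61.8°. The vise clears the left finger, so I'll descend and grip.

Request:
arm_command:
  series: [55,0,0.1,4,0,55,0,0.1,8,0,55,0,0.1,10,0,55,0,0.1,11,0,55,0,0.1,11,0]

```text
clock: 5.25
eef_pos: [450.8, 72.6, 1.3]
tool_rot: [-3.139, 0.002, 1.091]
force: [0.0, -0.1, 0.5]
width: 47.1
gripper_force: 0.0
```

Request:
arm_command:
  series: [0,0,0,0,0,0,0,0,0,0,0,0,0,0,0,0,0,0,0,0,0,0,0,0,0]

```text
clock: 5.67
eef_pos: [452.2, 73.5, 4.3]
tool_rot: [3.14, -0.001, 1.093]
force: [-0.2, 0.3, 6.2]
width: 22.5
gripper_force: 59.6
```

Request:
arm_command:
  series: [0,0,0,0,0,0,0,0,-1,0,0,0,0,-4,0,0,0,0,-8,0,0,0,0,-12,0]

```text
clock: 6.08
eef_pos: [450.1, 73.0, 124.4]
tool_rot: [-3.14, 0.002, 1.092]
force: [0.4, 1.3, -1.0]
width: 22.6
gripper_force: 59.1
```

Run:
```python
from h import *; from cell import monitor
s=monitor.read_state(); print(s['clock'],s['eef_pos'],s['force'],s['width'],s['gripper_force']); plan(s,638,-31,195,0.9); plan(s,638,-31,195,62.3)
```

```text
6.0833 [450.13698192  73.03479932 124.42389436] [ 0.3738192   1.28459977 -1.0387894 ] 22.622050311160567 59.122745990753174
shift cm [-0.6  21.45 -7.1 ] roll 61.7 rows 8.6
shift cm [-0.6  21.45 -7.1 ] roll 0.3 rows 5.4
```

Request:
arm_command:
  series: [0,0,2.5,-3,7,0,0,6,-5,14,0,-0.2,9.8,-6.5,21,0,-0.4,13.7,-7.1,28,0,-0.5,17.5,-7.1,35]

```text
clock: 6.5
eef_pos: [606.6, -12.2, 196.9]
tool_rot: [3.14, -0.003, 0.477]
force: [0.8, -0.8, -0.9]
width: 22.5
gripper_force: 59.2
```

Run:
```python
from h import *; from cell import monitor
s=monitor.read_state(); print(s['eef_pos'],s['width']); plan(s,637,-31,195,0.9)
```

```text
[606.64519015 -12.15500286 196.87514846] 22.511317924169383
shift cm [1.83 3.07 0.2 ] roll 26.5 rows 3.7
```

Request:
arm_command:
  series: [0,0.9,1.5,0.2,7,0,1.8,3.1,0.2,14,0,1.8,3.1,0.2,21,0,1.8,3.1,0.2,26.5,0,1.8,3.1,0.2,26.5]

```text
clock: 6.92
eef_pos: [634.3, -30.8, 191.6]
tool_rot: [3.141, 0.002, 0.017]
force: [-0.4, 0.1, -1.4]
width: 22.2
gripper_force: 59.3
```

Run:
```python
from h import *; from cell import monitor,viewer
np.set_printoptions(precision=1,suppress=True)
s=monitor.read_state(); print(s['eef_pos'],s['tool_rot'],s['width']); plan(s,637,-31,105,0.9)
m=viewer.camera_model('top'); p,d=viewer.get_image('top'); W=cloud(d,m)
hsv=cv2.cvtColor(p,cv2.COLOR_RGB2HSV)
red=((hsv[...,0]<8)|(hsv[...,0]>172))&(hsv[...,1]>130)&(W[...,0]>560)&(W[...,0]<700)&(W[...,1]<15)&(W[...,1]>-80)
R=W[red]; print(len(R)); R=R[R[:,0]<600]; print('front edge',len(R),np.percentile(R,[2,50,98],0))
cv2.imwrite('pics/t2.png',cv2.resize(p[90:210,190:390],None,fx=4,fy=4)[...,::-1])
```

```text
[634.3 -30.8 191.6] [3.1 0.  0. ] 22.249517357306246
shift cm [0.3 0.  8.7] roll 0.1 rows 2.1
829
front edge 230 [[582.  -66.6  94. ]
 [593.7 -31.3 105.6]
 [599.8   1.4 343. ]]
```

View pics/t2.png

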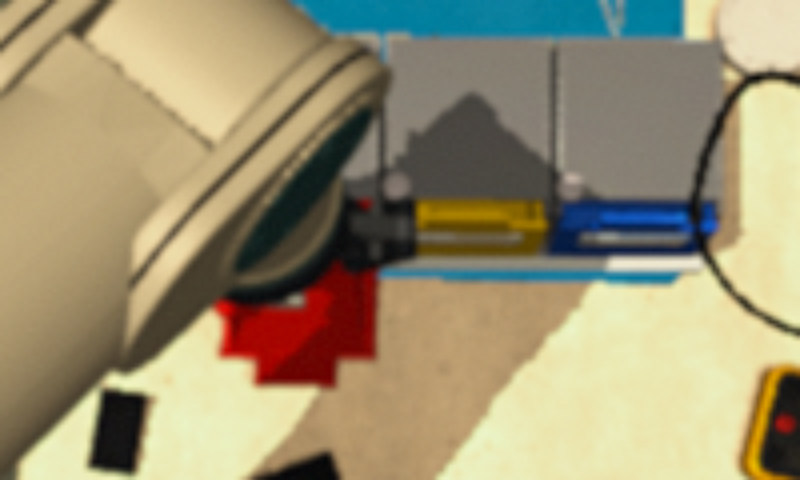

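The tab's end is at x ≈ 582, about 0.70 rad, so the bin is fully open and the block hangs over the mouth. I'll lower it in and let go.

Request:
arm_command:
  series: [0,0.2,0,3,0,0,0.2,0,6,0,0,0.2,0,8,0,0,0.2,0,9.5,0,0,0.2,0,9.5,0]

```text
clock: 7.38
eef_pos: [634.7, -29.5, 94.3]
tool_rot: [-3.14, 0.005, 0.022]
force: [-0.1, 0.0, -1.8]
width: 22.2
gripper_force: 59.2
```

Request:
arm_command:
  series: [38,0,0,0,0,38,0,0,0,0,38,0,0,0,0,38,0,0,0,0,38,0,0,-2,0]

```text
clock: 7.8
eef_pos: [635.1, -29.7, 115.4]
tool_rot: [-3.14, 0.004, 0.02]
force: [-0.2, 0.7, 0.1]
width: 32.7
gripper_force: 0.0
```

Request:
arm_command:
  series: [38,0,0,-4,0,38,0,0,-8,0,38,-4,0,-8,0,38,-8,0,-8,0,20,-12,0,-8,0]

```text
clock: 8.22
eef_pos: [516.2, -33.4, 198.7]
tool_rot: [3.141, -0.003, 0.021]
force: [-0.3, -0.9, -0.5]
width: 21.9
gripper_force: 0.0
```

Run:
```python
from h import *; from cell import monitor,viewer
np.set_printoptions(precision=1,suppress=True)
s=monitor.read_state(); print(s['clock'],s['eef_pos'],s['tool_rot'],s['width'],s['gripper_force'],s['force'])
p,d=viewer.get_image('wrist'); cv2.imwrite('pics/w3.png',p[...,::-1])
```

```text
8.2167 [516.2 -33.4 198.7] [ 3.1 -0.   0. ] 21.917652572175506 0.0 [-0.3 -0.9 -0.5]
```

View pics/w3.png

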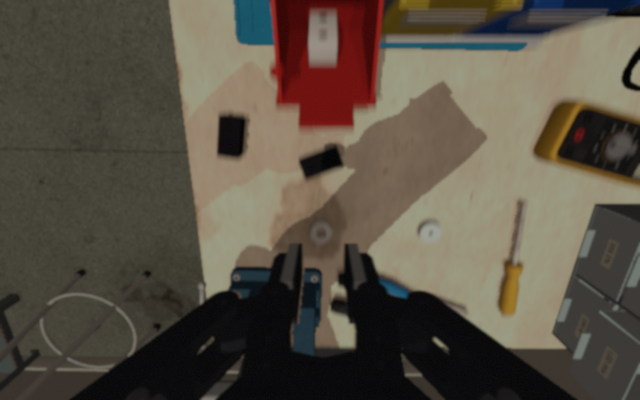

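The block lies in the open bin at (323,38), let go. Now I'll go down in front of the tab with the fingers shut and push it home.

Request:
arm_command:
  series: [0,2.4,0,2,0,0,2.4,0,5,0,0,2.4,0,8,0,0,2.4,0,9.5,0,0,2.4,0,9.5,0]

```text
clock: 8.68
eef_pos: [539.3, -31.9, 100.0]
tool_rot: [-3.141, 0.004, 0.02]
force: [0.1, 0.2, -0.2]
width: 0.1
gripper_force: 0.0
```

Request:
arm_command:
  series: [0,1.5,0,0,0,0,3,0,0,0,0,4.5,0,0,0,0,6,0,-0.7,0,0,7.5,0,-1.4,0]

```text
clock: 9.1
eef_pos: [617.1, -31.3, 118.2]
tool_rot: [3.141, -0.001, 0.02]
force: [0.6, -0.7, 0.6]
width: 0.1
gripper_force: 0.0
```

Request:
arm_command:
  series: [0,0.8,0,-0.3,0,0,1.6,0,-0.5,0,0,2.3,0,-0.5,0,0,2.9,0,-0.5,0,0,3.3,0,-0.5,0]

```text
clock: 9.52
eef_pos: [649.0, -30.3, 121.8]
tool_rot: [-3.141, 0.001, 0.02]
force: [-10.3, -0.7, 7.6]
width: -0.3
gripper_force: 5.2
```

Request:
arm_command:
  series: [0,0.1,0,0,0,0,0.2,0,0,0,0,0.3,0,0,0,0,0.3,0,0,0,0,0.3,0,0,0]

```text
clock: 9.93
eef_pos: [648.9, -30.5, 121.0]
tool_rot: [-3.14, 0.006, 0.019]
force: [-6.7, 0.6, 5.3]
width: -0.1
gripper_force: 4.0
```

Run:
```python
from h import *; from cell import monitor,viewer
np.set_printoptions(precision=1,suppress=True)
s=monitor.read_state(); print(s['clock'],s['eef_pos'],s['force'])
m=viewer.camera_model('wrist'); p,d=viewer.get_image('wrist'); W=cloud(d,m)
hsv=cv2.cvtColor(p,cv2.COLOR_RGB2HSV)
red=((hsv[...,0]<8)|(hsv[...,0]>172))&(hsv[...,1]>130)&(abs(W[...,1]+31)<22)&(W[...,2]>141)&(W[...,2]<155)&(W[...,0]>600)
print('tab',red.sum(),np.percentile(W[red],[3,50,97],0))
```

```text
9.9333 [648.9 -30.5 121. ] [-6.7  0.6  5.3]
tab 1134 [[659.5 -51.7 141.4]
 [662.4 -33.1 146.3]
 [663.5 -14.9 148. ]]
```

The tab is back to its shut position (659.5 to 663.5 mm). I'll back off and check with the arm clear.

Request:
arm_command:
  series: [0,-1,0,0,0,0,-3,0,0,0,0,-6,0,0,0,0,-9,0,-3,0,0,-12,0,-7,0]

```text
clock: 10.4
eef_pos: [534.0, -32.1, 182.7]
tool_rot: [-3.141, 0.005, 0.019]
force: [0.3, 0.3, 2.3]
width: 0.3
gripper_force: 0.0
```

Request:
arm_command:
  series: [0,-1,0,-3,0,0,-1,0,-4,0,0,-1,0,-4,0,0,-1,0,-4,0,0,-1,0,-4,0]

```text
clock: 10.82
eef_pos: [527.4, -32.1, 222.7]
tool_rot: [-3.141, 0.001, 0.021]
force: [-0.1, -0.4, -0.6]
width: 0.1
gripper_force: 0.0
```

Run:
```python
from h import *; from cell import monitor,viewer
np.set_printoptions(precision=1,suppress=True)
s=monitor.read_state(); print(s['clock'],s['eef_pos'],s['force'])
m=viewer.camera_model('wrist'); p,d=viewer.get_image('wrist'); W=cloud(d,m)
hsv=cv2.cvtColor(p,cv2.COLOR_RGB2HSV)
for n,(lo,hi,y) in {'red':(0,8,-31),'yellow':(18,35,-117),'blue':(100,130,-203)}.items():
    k=((hsv[...,0]<=hi)&(hsv[...,0]>=lo)|((n=='red')&(hsv[...,0]>172)))&(hsv[...,1]>130)&(abs(W[...,1]-y)<22)&(W[...,2]>141)&(W[...,2]<155)&(W[...,0]>600)
    print(n,k.sum(),np.percentile(W[k],[3,50,97],0) if k.sum() else '')
cv2.imwrite('pics/w4.png',p[...,::-1])
```

```text
10.8167 [527.4 -32.1 222.7] [-0.1 -0.4 -0.6]
red 574 [[658.1 -51.7 142.3]
 [659.9 -32.8 146.8]
 [662.6 -13.9 148.4]]
yellow 561 [[ 659.9 -137.5  141.4]
 [ 661.3 -117.5  146.7]
 [ 663.6  -98.6  148.5]]
blue 589 [[ 661.5 -223.1  141.7]
 [ 663.  -203.1  146.6]
 [ 665.4 -184.3  148.2]]
```

View pics/w4.png

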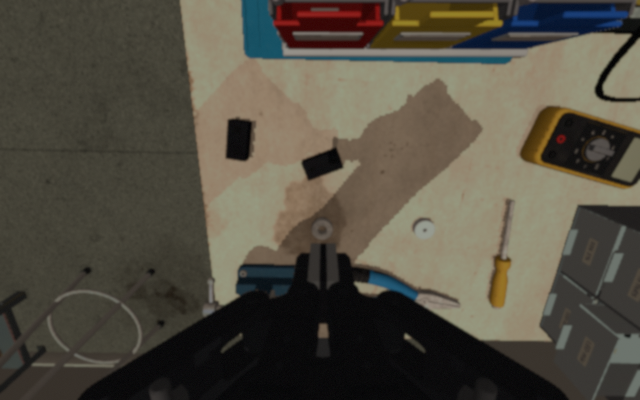

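All three bins are in line and shut: red at (330,25), yellow at (445,25), blue at (565,22). The bystanders haven't moved, so I'm handing in.

```bash
python3 -c "
from cell import workorder; print(workorder.finish_job())"
```

```text
the job is handed in; nothing more can be done
None
```

The clamp block is in the red bin, the red bin is pushed fully shut, the blue and yellow bins stayed shut, nothing else moved, and the job was handed in at about 11 s; the hand-in returned no verdict.

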